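# Proof-pull an optical module, then open and hold its clamp

### The job

Proof-pull the optical module in the test rig: draw the spring gauge out by its yellow stirrup handle until the rim of its barrel stands on the red band of the scale, hold it there for at least a second without going past the band, then ease it all the way back home rather than letting it snap. Then open the clamp: pull its red latch knob sideways against the spring, lift the blue clamp arm until its head is at least 10 cm above the ball stud, and finish while still holding it up there with the gripper, so that the module can be taken out; leave everything else on the bench where it lies.

Things in the scene. Friction and masses are not known exactly. Their poses are not given: they have to be found in the camera images.
- rig: Test rig, fixed: dark base plate 260 (x) by 180 (y) by 12 mm, with a 70 mm wide tail for the gauge to y = +304 mm. Origin on the bench under the plate's centre, z up. The blue clamp arm lies along its x (hinge at +x, head at -x), the spring gauge along its y on the +y side. In the middle a green board with a metal cage holds the optical module, its bail hooked to the gauge
- ball (a point): centre of the steel ball-headed stud (24 mm diameter, flat underside) that the clamp's head sits on and is locked to; rig frame (-100, 0, 55) mm. Axes as the rig
- clamp: Blue clamp arm, 24 mm wide, 14 mm thick. Origin on the hinge axis (rig frame (100, 0, 55) mm, axis along the rig's y); x points away from the head; when down its axes equal the rig's. The head, 44 mm wide, top 79 mm above the bench, is 200 mm from the hinge. Swings up 0 to 1.2 rad, takes under 4 N at the head, falls shut when let go; locked with 2 mm play until the latch is pulled
- coupler (a point): point in the clamp's head that sits on the ball's centre when closed; 200 mm from the hinge axis; it rises on the arc as the arm is lifted
- latch_knob (a point): grip centre of the red latch knob, an upright cylinder 20 mm in diameter, 52 mm tall, beside the head (rig frame (-100, -56, 104) mm when down, 17 mm below the knob's top); the fingers may stand over the head, whose top is 25 mm lower. Pulled along the rig's -y; it rides and leans with the arm, and lifting it lifts the arm. Axes as the clamp
- latch (a joint): how far the latch is pulled, m: 0 sprung home (locked), 0.014 fully pulled to the rig's -y; its bolt is clear of the ball from 0.008 on; spring 3.6 N at 0, 10 N fully pulled
- gauge_grip (a point): centre of the gauge's yellow stirrup crossbar: 16 mm in diameter, 80 mm long along the rig's x, 50 mm above the bench (38 mm above the plate), at rig frame (0, 250, 50) mm when home; side arms at +-40 mm, 50 mm free inwards to the barrel's end and free outwards. It is drawn along the rig's +y
- gauge (a joint): how far the gauge is drawn out, m: 0 home, stop at 0.055. The white part of the scale reaches to 0.025, the red band (10 N) is from 0.025 to 0.035, black after that; spring 2.5 N at 0, 10 N at 0.030
- spare_module: loose optical module, blue bail, 72 x 19 x 9 mm, left alone; origin under its centre
- failed_module: loose optical module, red bail, 72 x 19 x 9 mm, left alone; origin under its centre
- driver: screwdriver with orange handle lying near the gauge, left alone
- cap_tray: black divided tray of dust caps, 100 x 75 x 22 mm, near the gauge, left alone; origin under its centre
- cleaner: white and green connector cleaner pen, 150 x 19 x 17 mm, left alone; origin under it
- solvent: white solvent bottle, 70 mm diameter, 150 mm tall, left alone; origin under it
- mouse: grey computer mouse, 105 x 60 x 30 mm, left alone; origin under it

How it is judged:
By the outcome, as a careful person would: the job done as asked, in the order asked, and still so for the second after the job is handed in, while the arm keeps its last pose, push and grip.
It also fails if it takes over 54 s, if anything falls off the work surface, if the arm or the gripper's body presses on something with over 40 N, if the wrist force passes 120 N, or if a joint passes its speed limit or range.

### The arm

A 6-joint arm with a two-finger parallel gripper is mounted at the origin on the work surface. World frame = base frame: x ahead of the robot, y to its left, z up, the work surface at z = 0. Lengths are in m, angles in degrees, forces in N, time in s.
With the tool pointing down it reaches from about 0.4 to 0.825 m from the base axis. Payload 7 kg.
Tool frame: the origin (TCP) lies on the mounting face of the last link; the fingertips stand 178 mm ahead of it and the grasp point (between the pads) lies 159 mm ahead of it; z points along the fingers, y is the direction in which the jaws open and shut (so a half turn about z gives the same grasp; the last joint's range is limited). The gripper opens to 88 mm and grips with 3 to 60 N. Pads are 19 mm wide; open, the fingers measure 130 mm over their backs; the gripper's body (78 mm by 193 mm) begins 47 mm behind the grasp point.
Start: joints at [-46.633, 20.546, 0.682, 0, -70.136, -16.507], TCP at [0.305, -0.602, 0.405] pointing down, gripper open.
Joint ranges: [-176.03, 176.03], [-82.01, 121.73], [-58.28, 71.71], [-173.87, 95.51], [-174.79, -0.11], [-173.66, 173.66]. Speed limits (degrees/s): [136.94, 136.94, 172.46, 180, 180, 180].

### API

Orientations are given as [roll, pitch, yaw] about the fixed x, y, z axes, in that order (R = Rz(yaw) Ry(pitch) Rx(roll)).
In Python, from plant import r gives the robot as it stands. The module is installed in compiled form; this text tells all that it offers.
- The arm moves only by the tool carry_out, never from a script. Its argument "plan" is a list of rows, each a list of 3 entries, a list of its own where there are three numbers: the shift along the tool's x, y, z in m, then the turn, a rotation vector about the tool's x, y, z in degrees, then the closure in counts, from 0 (fully open) to 255 (shut). In form: [[[x, y, z], [ax, ay, az], hand], ...]. A call has 1 to 12 rows; each row shifts and turns the commanded pose from where the row before left it, along the tool's axes as they then stand; what a row does not reach is not made up. A row lasts 1/12 s, in which the tool goes at most 41.7 mm and 7.16 degrees, less where a joint would pass 70% of its speed; a pose out of reach is approached as far as the arm can. A call is refused whole if a number of a shift passes 0.0417 or a number of a turn 7.16, either way. A call with a gripper value outside its range is refused whole. The fingers move at their own pace and stop on an object; "grip_force" is the grip in N (left out, the last holds). Time passes only in rows, so rows that do not move let the fingers close. It gives the time, the measured TCP pose, the force and the opening at its end, in the units of the state.
- r.get_state(): the state, without advancing time (a new reading comes with each control period).
- r.capture(name): name is "scene" or "side" or "wrist"; returns the picture (480x640x3 uint8, red, green, blue); there is no depth.
- r.get_calibration(name): a dict with "K" (3x3 intrinsics, pixels), "D" ([k1, k2, p1, p2, k3] as OpenCV has them; the pictures are not rectified), "rvec" (rotation vector, rad) and "tvec" (3), from world to camera coordinates, as OpenCV has them. Camera axes: x right, y down, z forward; pixel columns grow to the right and rows downward; lengths in m; the calibration is good to about 2 mm. A picture is of the moment at which its call begins: read the wrist's pose just before it. get_calibration takes no time and is no camera call; for the wrist camera it gives the pose at the moment of the call.
- r.close_job(): hands the job in, once; it reports no verdict.
The state is a dict: "time_s": time; "joints": joint angles; "qd": joint speeds; "joint_torque": joint torques, N m; "tcp_pos": TCP position; "eef_rot": TCP orientation; "contact_force": force on the tool from outside, world axes, zero at the start; "moment": the same for the moment, N m; "gripper_width": finger opening in m.
Only numpy, scipy, OpenCV 4.12 (cv2) and the standard library are available. Lean on these libraries where they do the work, as an engineer would, in place of code of your own. Each camera call takes 0.05 s, during which the arm holds its last target. There are 200 camera calls.

## Working session

There is one attempt and no reset: what is moved stays moved. The work goes in short steps, Python scripts to look and compute and a tool call to move; the robot and the scene stay as the last step left them, time stands still between calls to the robot, and variables do not carry over. Pictures are saved under pics/ and viewed, about 8 in all and at most 12, crops included, and the job is handed in when it is done.

Besides the shell and the picture viewer there is one more tool, called after "Call:" as name(argument=value, ...) on one line, values as JSON. carry_out: Moves the arm, as the interface text tells. Its arguments: {"type":"object","properties":{"plan":{"type":"array","items":{"type":"array"}},"grip_force":{"type":"number"}},"required":["plan"]}

```bash
mkdir -p pics; python3 - <<'E'
from plant import r
import cv2
print(r.get_state())
for n in("scene","side"):
    c=r.get_calibration(n);print(n,{k:__import__('numpy').round(v,4).tolist() for k,v in c.items()})
    cv2.imwrite(f"pics/{n}0.png",r.capture(n)[:,:,::-1])
E
```

```text
{'time_s': 0.0, 'joints': array([-4.66339250e+01,  2.05904315e+01,  6.34051165e-01, -1.91372741e-02,
       -7.01362786e+01, -1.65063136e+01]), 'qd': array([-0.05243558, -0.0625344 ,  0.05682059, -0.06905316, -0.08009529,
        0.01659899]), 'joint_torque': array([-2.31527352e-03, -5.82722068e+01,  2.93053865e+01,  6.99752927e+00,
        6.80784593e-03, -1.58754528e-04]), 'tcp_pos': array([ 0.3048715 , -0.60200795,  0.40373898]), 'eef_rot': array([ 1.79906048e+02, -9.07983067e-03, -1.53146748e+02]), 'contact_force': array([ 0.06930291, -0.75190645, -0.06890196]), 'moment': array([0.01183786, 0.01035399, 0.01046829]), 'gripper_width': 0.0878538935126219}
scene {'K': [[544.4535, 0.0, 324.5006], [0.0, 544.4535, 248.8368], [0.0, 0.0, 1.0]], 'D': [-0.0385, 0.0, 0.0, 0.0, 0.0], 'rvec': [1.9221, 1.5653, -0.6532], 'tvec': [-0.0654, -0.2991, 1.9335]}
side {'K': [[502.361, 0.0, 319.9119], [0.0, 502.361, 237.6559], [0.0, 0.0, 1.0]], 'D': [-0.1064, 0.0, 0.0, 0.0, 0.0], 'rvec': [0.8683, -2.3311, 1.3045], 'tvec': [0.3748, 0.2904, 0.9498]}
```

View pics/scene0.png

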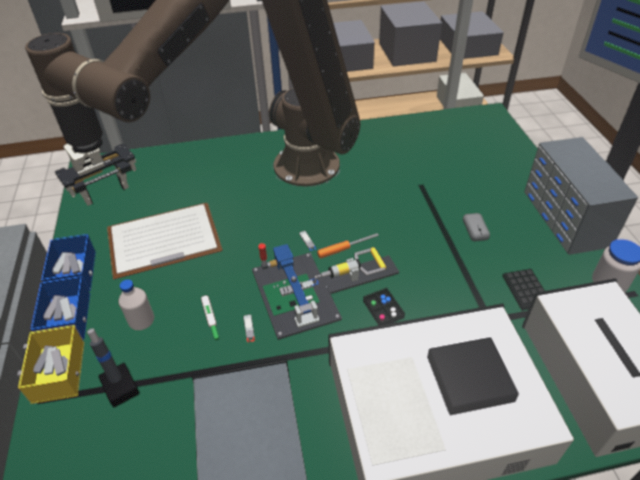

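View pics/side0.png

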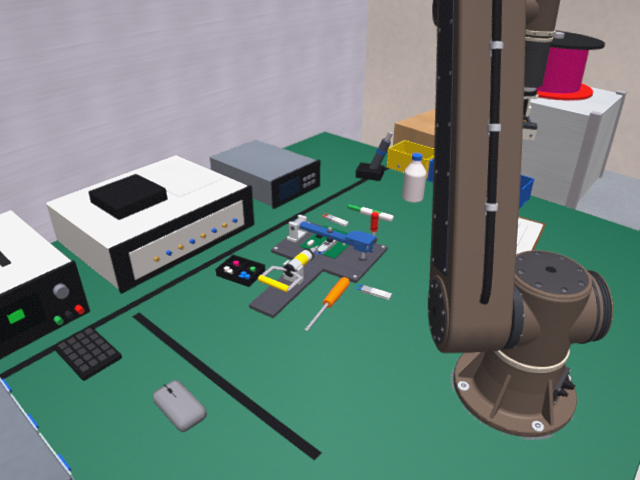

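Scene: the rig is near (295,290), the stirrup bar near (378,259) and the red knob near (263,252). Side: the bar is near (273,282) and the knob near (375,222). Next I triangulate the coloured parts.

```bash
cat > h.py <<'E'
import cv2, numpy as np
from scipy.spatial.transform import Rotation as R
from plant import r
def cal(n):
    c=r.get_calibration(n); return [np.array(c[k],float) for k in("K","D","rvec","tvec")]
def ray(c,uv):
    K,D,rv,tv=c; p=cv2.undistortPoints(np.array([[uv]],float),K,D)[0,0]
    M=cv2.Rodrigues(rv)[0]; d=M.T@np.array([*p,1]); return (-M.T@tv.ravel()),d/np.linalg.norm(d)
def plane(c,uv,z):
    o,d=ray(c,uv); return o+d*(z-o[2])/d[2]
def tri(rays):
    A=sum(np.eye(3)-np.outer(d,d) for o,d in rays); b=sum((np.eye(3)-np.outer(d,d))@o for o,d in rays)
    x=np.linalg.solve(A,b); return x,[np.linalg.norm(np.cross(x-o,d)) for o,d in rays]
HSV=dict(yellow=((24,150,120),(34,255,255)),red=((0,160,90),(6,255,255)),blue=((105,120,50),(120,255,255)))
def blobs(im,col,roi,amin=8):
    h=cv2.cvtColor(im,cv2.COLOR_RGB2HSV); m=cv2.inRange(h,*HSV[col])
    if col=='red': m|=cv2.inRange(h,(174,160,90),(180,255,255))
    k=np.zeros_like(m); x0,y0,x1,y1=roi; k[y0:y1,x0:x1]=m[y0:y1,x0:x1]
    n,l,s,c=cv2.connectedComponentsWithStats(k)
    return [(s[i,4],c[i].round(1).tolist(),s[i,:4].tolist(),cv2.minAreaRect(np.argwhere(l==i)[:,::-1].astype(np.float32))) for i in range(1,n) if s[i,4]>=amin]
def pose():
    s=r.get_state(); return s['tcp_pos'],R.from_euler('xyz',s['eef_rot'],degrees=True),s
def proj(c,P):
    return cv2.projectPoints(np.array(P,float).reshape(-1,3),c[2],c[3],c[0],c[1])[0].reshape(-1,2)
E
python3 - <<'E'
from h import *
for n,roi in(("scene",(230,220,420,340)),("side",(230,190,420,320))):
    im=cv2.imread(f"pics/{n}0.png")[:,:,::-1].copy()
    for col in("yellow","red","blue"):
        for b in blobs(im,col,roi): print(n,col,b[0],b[1],b[2],np.round(cv2.boxPoints(b[3]),1).tolist())
cs,cd=cal("scene"),cal("side")
print("bar rough",plane(cs,(378,259),.05),plane(cd,(273,282),.05))
print("knob rough",plane(cs,(263,252),.104),plane(cd,(375,222),.104))
E
```

```text
scene yellow 94 [377.3, 257.5] [371, 248, 14, 19] [[369.6000061035156, 249.5], [373.3999938964844, 247.10000610351562], [384.8999938964844, 265.3999938964844], [381.0, 267.8999938964844]]
scene yellow 44 [342.7, 266.6] [339, 263, 9, 8] [[338.29998779296875, 264.8999938964844], [345.5, 262.5], [347.29998779296875, 267.8999938964844], [340.1000061035156, 270.29998779296875]]
scene red 59 [261.9, 249.9] [259, 244, 6, 15] [[259.0, 244.0], [264.0, 244.0], [264.0, 258.0], [259.0, 258.0]]
scene blue 606 [289.3, 270.3] [274, 245, 34, 60] [[272.0, 248.89999389648438], [286.1000061035156, 242.60000610351562], [311.6000061035156, 300.1000061035156], [297.5, 306.29998779296875]]
scene blue 78 [384.7, 298.6] [380, 294, 11, 10] [[380.0, 294.0], [390.0, 294.0], [390.0, 303.0], [380.0, 303.0]]
side yellow 88 [302.0, 258.0] [295, 253, 13, 12] [[295.0, 257.0], [301.0, 251.0], [309.0, 259.0], [303.0, 265.0]]
side yellow 201 [272.6, 282.5] [258, 275, 31, 17] [[256.79998779296875, 279.8999938964844], [259.29998779296875, 273.70001220703125], [288.29998779296875, 285.29998779296875], [285.79998779296875, 
[... 209 characters left out ...]
0], [233.0, 221.0]]
side blue 811 [344.0, 236.6] [300, 222, 76, 31] [[297.29998779296875, 233.8000030517578], [302.29998779296875, 215.5], [376.20001220703125, 235.6999969482422], [371.20001220703125, 254.0]]
side blue 15 [318.7, 252.6] [314, 251, 10, 4] [[314.0, 252.0], [323.0, 251.0], [323.29998779296875, 253.60000610351562], [314.29998779296875, 254.60000610351562]]
side blue 66 [244.2, 274.9] [238, 270, 13, 10] [[237.60000610351562, 276.6000061035156], [239.5, 269.1000061035156], [251.0, 272.0], [249.10000610351562, 279.5]]
bar rough [0.54136287 0.11413302 0.05      ] [0.54323224 0.10832947 0.05      ]
knob rough [ 0.49747247 -0.20273663  0.104     ] [ 0.47572154 -0.19437964  0.104     ]
```

Call:
carry_out(plan=[[[-0.022,0.0215,0],[0,0,0],0],[[-0.022,0.0215,0],[0,0,0],0],[[-0.022,0.0215,0],[0,0,0],0],[[-0.022,0.0215,0],[0,0,0],0],[[-0.022,0.0215,0],[0,0,0],0],[[-0.022,0.0215,0],[0,0,0],0],[[-0.022,0.0215,0],[0,0,0],0],[[-0.022,0.0215,0],[0,0,0],0],[[-0.022,0.0215,0],[0,0,0],0],[[-0.022,0.0215,0],[0,0,0],0],[[-0.022,0.0215,0],[0,0,1.5],0],[[-0.022,0.0215,0],[0,0,1.5],0]])

```text
time_s: 1.1
tcp_pos: [0.4246, -0.2515, 0.4045]
eef_rot: [180.0, -0.0, -156.2]
contact_force: [0.4, -0.8, 0.1]
gripper_width: 0.088
```

Call:
carry_out(plan=[[[-0.022,0.0215,0],[0,0,1.5],0],[[-0.022,0.0215,0],[0,0,1.5],0],[[-0.022,0.0215,0],[0,0,1.5],0],[[-0.022,0.0215,0],[0,0,1.5],0],[[-0.022,0.0215,0],[0,0,1.5],0],[[-0.022,0.0215,0],[0,0,1.5],0],[[0,0,0],[0,0,0],0],[[0,0,0],[0,0,0],0],[[0,0,0],[0,0,0],0]])

```text
time_s: 1.85
tcp_pos: [0.504, -0.0866, 0.4043]
eef_rot: [180.0, -0.1, -165.1]
contact_force: [-0.5, -1.0, 1.2]
gripper_width: 0.0879
```

```bash
python3 - <<'E'
from h import *
p,q,s=pose(); print(p,s['eef_rot'],s['contact_force'],s['time_s'])
c=cal("wrist"); np.save("w1.npy",np.array(c,dtype=object),allow_pickle=True)
cv2.imwrite("pics/w1.png",r.capture("wrist")[:,:,::-1])
M=cv2.Rodrigues(c[2])[0]; print("cam",-M.T@c[3].ravel(),M[2],M[0])
E
```

```text
[ 0.50396078 -0.08657579  0.40425079] [ 1.79989362e+02 -5.79825958e-02 -1.65087523e+02] [-0.52709123 -0.99685102  1.17197822] 1.85
cam [ 0.43865014 -0.10528513  0.38490914] [ 0.24344289  0.06543058 -0.96770574] [-2.57504735e-01  9.66276878e-01  5.54255893e-04]
```

View pics/w1.png

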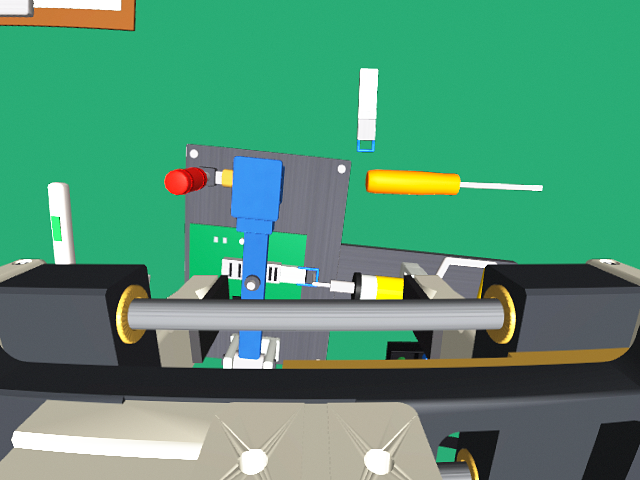

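Wrist view: the plate's robot-side corners are near (187,145) and (351,160), the tail step is near (341,243), and the red knob's top is near (179,182). I'll get the rig pose from these.

```bash
cat >> h.py <<'E'
def fit2(rig,w):
    rig=np.array(rig,float);w=np.array(w,float)[:,:2]
    a=rig-rig.mean(0);b=w-w.mean(0)
    th=np.arctan2((a[:,0]*b[:,1]-a[:,1]*b[:,0]).sum(),(a*b).sum())
    Q=np.array([[np.cos(th),-np.sin(th)],[np.sin(th),np.cos(th)]]); t=w.mean(0)-Q@rig.mean(0)
    return th,Q,t,np.linalg.norm(rig@Q.T+t-w,axis=1)
E
python3 - <<'E'
from h import *
c=[np.array(x,float) for x in np.load("w1.npy",allow_pickle=True)]
im=cv2.imread("pics/w1.png"); g=cv2.cvtColor(im,cv2.COLOR_BGR2GRAY)
pts=np.array([[187,145],[351,160],[341,243]],np.float32).reshape(-1,1,2)
pts=cv2.cornerSubPix(g,pts,(6,6),(-1,-1),(3,30,.01)).reshape(-1,2); print(pts)
W=[plane(c,p,.012) for p in pts]; rig=[(-.13,-.09),(-.13,.09),(-.035,.09)]
# colour blobs
rgb=im[:,:,::-1].copy()
b=max(blobs(rgb,"red",(150,150,220,210)),key=lambda b:b[0]);print("knob",b[1:3])
b2=max(blobs(rgb,"blue",(220,150,300,220)),key=lambda b:b[0]);print("head",cv2.boxPoints(b2[3]).round(1).tolist())
cs,cd=cal("scene"),cal("side")
bar,e=tri([ray(cs,(377.3,257.5)),ray(cd,(272.6,282.5))]);print("bar",bar,e)
kn,e=tri([ray(cs,(261.9,250.5)),ray(cd,(374.1,221.5))]);print("knob",kn,e)
for nm,rr,ww in(("corners",rig,W),("corners+bar",rig+[(0,.25)],W+[bar])):
    th,Q,t,res=fit2(rr,ww);print(nm,np.degrees(th),t,res)
    print(" bar",Q@[0,.25]+t," knob",Q@[-.1,-.056]+t,"ball",Q@[-.1,0]+t)
print("wrist proj of knob top/grip", proj(c,[[*(Q@[-.1,-.056]+t),.121],[*(Q@[-.1,-.056]+t),.104]]))
E
```

```text
[[187.      145.     ]
 [351.      160.     ]
 [340.4278  243.31656]]
knob ([184.9, 180.3], [164, 167, 43, 28])
head [[230.0, 218.60000610351562], [233.1999969482422, 155.5], [284.6000061035156, 158.10000610351562], [281.3999938964844, 221.3000030517578]]
bar [0.53889801 0.11304344 0.05357975] [np.float64(0.0005123081587181848), np.float64(0.0005123081587181796)]
knob [ 0.4851121  -0.20475562  0.09759446] [np.float64(0.000263835886214452), np.float64(0.00026383588621459864)]
corners 9.437362266494207 [ 0.57699742 -0.13348976] [0.00201041 0.0006378  0.00175204]
 bar [0.5360051 0.1131266]  knob [ 0.48753315 -0.20512876] ball [ 0.47835087 -0.14988669]
corners+bar 9.02518328667176 [ 0.5772022  -0.13413232] [0.00204665 0.00086092 0.00207288 0.0009523 ]
 bar [0.53798505 0.11277255]  knob [ 0.48722489 -0.20512587] ball [ 0.47844025 -0.14981918]
wrist proj of knob top/grip [[176.10794998 183.09380528]
 [184.20750396 181.35777859]]
```

Call:
carry_out(plan=[[[0,0,0],[0,0,5.9],130],[[-0.0108,0.032,0],[0,0,0],130],[[-0.0108,0.032,0],[0,0,0],130],[[-0.0108,0.032,0],[0,0,0],130],[[-0.0108,0.032,0],[0,0,0],130],[[-0.0108,0.032,0],[0,0,0],130],[[-0.0108,0.032,0],[0,0,0],130],[[0,0,0.035],[0,0,0],130],[[0,0,0.035],[0,0,0],130],[[0,0,0.035],[0,0,0],130],[[0,0,0.02],[0,0,0],130],[[0,0,0],[0,0,0],130]])

```text
time_s: 2.9
tcp_pos: [0.5366, 0.1112, 0.2752]
eef_rot: [-179.9, -0.4, -171.2]
contact_force: [-0.6, -0.4, -0.3]
gripper_width: 0.0427
```

```bash
python3 - <<'E'
from h import *
p,q,s=pose(); print(p,s['eef_rot'],s['contact_force'],s['time_s'],s['gripper_width'])
print("grasp",p+q.apply([0,0,.159]))
a=r.capture("side");b=r.capture("scene");w=r.capture("wrist")
f=lambda im,x,y:cv2.resize(im[y:y+120,x:x+160],(400,300),interpolation=3)
cv2.imwrite("pics/v2.png",np.vstack([np.hstack([f(a,200,205),f(b,290,190)]),np.hstack([cv2.resize(w,(400,300)),0*f(a,0,0)])])[:,:,::-1])
E
```

```text
[0.536554   0.11124097 0.27520339] [-179.87276018   -0.44399883 -171.15769507] [-0.58563213 -0.43667262 -0.30610756] 2.9 0.0427337753742544
grasp [0.5353908  0.11070268 0.11620855]
```

View pics/v2.png

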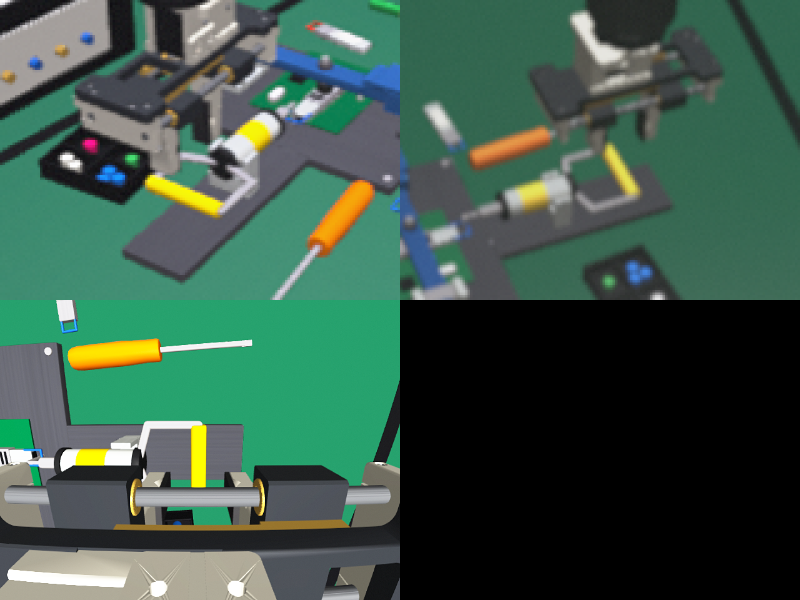

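The bar lies centred between the fingers in the wrist crop (bar at column 199, finger gap centred at 197), and the yaw matches. I go down.

Call:
carry_out(plan=[[[0,0,0.025],[0,0,0],130],[[0,0,0.025],[0,0,0],130],[[0,0,0.018],[0,0,0],130],[[0,0,0],[0,0,0],130],[[0,0,0],[0,0,0],130],[[0,0,0],[0,0,0],130]])

```text
time_s: 3.55
tcp_pos: [0.5393, 0.1134, 0.2139]
eef_rot: [180.0, 0.2, -171.0]
contact_force: [-0.2, 0.6, 0.0]
gripper_width: 0.043
```

Call:
carry_out(plan=[[[0,0,0.004],[0,0,0],150],[[0,0,0],[0,0,0],165],[[0,0,0],[0,0,0],180],[[0,0,0],[0,0,0],195],[[0,0,0],[0,0,0],215],[[0,0,0],[0,0,0],235],[[0,0,0],[0,0,0],235],[[0,0,0],[0,0,0],235]], grip_force=30)

```text
time_s: 4.22
tcp_pos: [0.5384, 0.1132, 0.2079]
eef_rot: [180.0, 0.0, -171.0]
contact_force: [-0.7, 0.3, 2.9]
gripper_width: 0.015
```

Call:
carry_out(plan=[[[0,0.003,0],[0,0,0],235],[[0,0.003,0],[0,0,0],235],[[0,0.003,0],[0,0,0],235],[[0,0.003,0],[0,0,0],235],[[0,0.003,0],[0,0,0],235],[[0,0.003,0],[0,0,0],235],[[0,0.002,0],[0,0,0],235],[[0,0,0],[0,0,0],235],[[0,0,0],[0,0,0],235]])

```text
time_s: 4.97
tcp_pos: [0.5353, 0.1327, 0.2078]
eef_rot: [-179.9, -0.0, -171.0]
contact_force: [2.1, -6.4, 3.1]
gripper_width: 0.0152
```

```bash
python3 - <<'E'
from h import *
p,q,s=pose(); print(p,q.inv().apply(p-[0.5384,0.1132,0.2079]),q.inv().apply(s['contact_force']),s['time_s'],s['gripper_width'])
a=r.capture("side");b=r.capture("scene");w=r.capture("wrist")
f=lambda im,x,y:cv2.resize(im[y:y+75,x:x+100],(400,300),interpolation=3)
cv2.imwrite("pics/v3.png",np.vstack([np.hstack([f(a,245,225),f(b,310,220)]),np.hstack([cv2.resize(w[180:330,0:200],(400,300)),cv2.resize(w,(400,300))])])[:,:,::-1])
E
```

```text
[0.53529422 0.1326973  0.20780584] [2.25499331e-05 1.97431796e-02 7.65659762e-05] [-1.07672306 -6.70243965 -3.07489508] 4.9667 0.01518165028470273
```

View pics/v3.png

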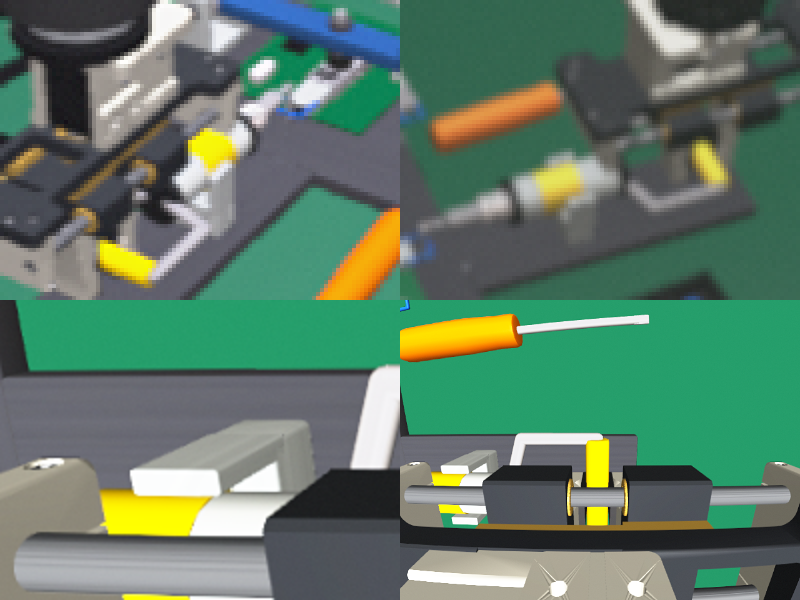

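Call:
carry_out(plan=[[[0,0.003,0],[0,0,0],235],[[0,0.003,0],[0,0,0],235],[[0,0.002,0],[0,0,0],235],[[0,0.001,0],[0,0,0],235],[[0,0.001,0],[0,0,0],235],[[0,0,0],[0,0,0],235],[[0,0,0],[0,0,0],235],[[0,0,0],[0,0,0],235]])

```text
time_s: 5.78
tcp_pos: [0.5338, 0.1421, 0.2078]
eef_rot: [-179.9, -0.0, -171.0]
contact_force: [3.4, -8.0, 3.9]
gripper_width: 0.0148
```

```bash
python3 - <<'E'
from h import *
p,q,s=pose(); print(p,q.inv().apply(p-[0.5384,0.1132,0.2079]),q.inv().apply(s['contact_force']),s['time_s'],s['gripper_width'])
a=r.capture("side");b=r.capture("scene")
f=lambda im,x,y:cv2.resize(im[y:y+60,x:x+80],(400,300),interpolation=3)
cv2.imwrite("pics/v4.png",np.hstack([f(a,250,235),f(b,320,235)])[:,:,::-1])
E
```

```text
[0.53382489 0.14213909 0.2078351 ] [3.65959934e-06 2.92985667e-02 2.39141937e-05] [-2.14863427 -8.40347584 -3.89603772] 5.7833 0.014825995560384797
```

View pics/v4.png

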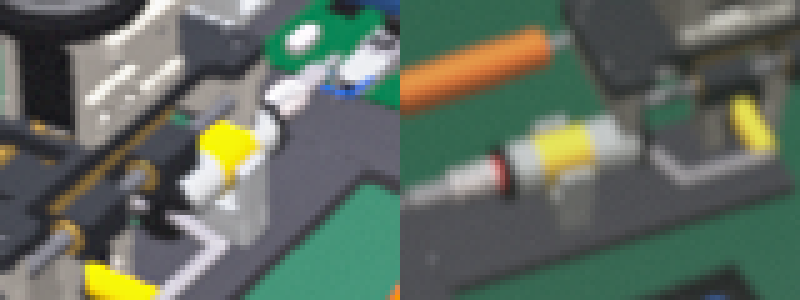

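The red band shows at the barrel's rim in the scene crop (about (500,170)), so the rim is on the red. I check the draw by how far the barrel's yellow patch has moved since home.

```bash
cat > g.py <<'E'
from h import *
cs=cal("scene"); u=np.array([-np.sin(np.radians(9)),np.cos(np.radians(9)),0])
def patch(im): return plane(cs,min(blobs(im,"yellow",(325,245,365,285)),key=lambda b:abs(b[1][1]-265))[1],.062)
a=patch(cv2.imread("pics/scene0.png")[:,:,::-1].copy())
D=[(patch(r.capture("scene"))-a)@u for _ in range(4)]; F=[]
p,q,s=pose(); print("patch moved",np.round(D,4),"tcp",q.inv().apply(p-[0.5384,0.1132,0.2079])[1],q.inv().apply(s['contact_force']),s['time_s'])
E
python3 g.py
```

```text
patch moved [0.0294 0.0295 0.0292 0.0294] tcp 0.029246484265180322 [-1.48490347 -8.81853043 -3.99094173] 6.0833
```

Call:
carry_out(plan=[[[0,0,0],[0,0,0],235],[[0,0,0],[0,0,0],235],[[0,0,0],[0,0,0],235],[[0,0,0],[0,0,0],235],[[0,0,0],[0,0,0],235],[[0,0,0],[0,0,0],235],[[0,0,0],[0,0,0],235],[[0,0,0],[0,0,0],235],[[0,0,0],[0,0,0],235],[[0,0,0],[0,0,0],235],[[0,0,0],[0,0,0],235],[[0,0,0],[0,0,0],235]])

```text
time_s: 7.08
tcp_pos: [0.5338, 0.1421, 0.2078]
eef_rot: [-179.9, -0.0, -171.0]
contact_force: [4.1, -10.1, 3.1]
gripper_width: 0.015
```

Call:
carry_out(plan=[[[0,-0.002,0],[0,0,0],235],[[0,-0.002,0],[0,0,0],235],[[0,-0.002,0],[0,0,0],235],[[0,-0.002,0],[0,0,0],235],[[0,-0.002,0],[0,0,0],235],[[0,-0.002,0],[0,0,0],235],[[0,-0.002,0],[0,0,0],235],[[0,-0.002,0],[0,0,0],235],[[0,-0.002,0],[0,0,0],235],[[0,-0.002,0],[0,0,0],235],[[0,-0.002,0],[0,0,0],235],[[0,-0.002,0],[0,0,0],235]])

```text
time_s: 8.08
tcp_pos: [0.5374, 0.119, 0.2078]
eef_rot: [-180.0, 0.0, -171.0]
contact_force: [0.9, -4.0, 4.7]
gripper_width: 0.0148
```

Call:
carry_out(plan=[[[0,-0.002,0],[0,0,0],235],[[0,-0.002,0],[0,0,0],235],[[0,-0.001,0],[0,0,0],235],[[0,-0.001,0],[0,0,0],235],[[0,0,0],[0,0,0],235],[[0,0,0],[0,0,0],235],[[0,0,0],[0,0,0],235],[[0,0,0],[0,0,0],235]])

```text
time_s: 8.75
tcp_pos: [0.5383, 0.1133, 0.2078]
eef_rot: [180.0, 0.0, -171.0]
contact_force: [0.3, -1.6, 6.5]
gripper_width: 0.0152
```

```bash
python3 g.py
```

```text
patch moved [0. 0. 0. 0.] tcp 0.00013049746970000798 [-0.66588131 -2.28330497 -5.09559213] 8.95
```

Call:
carry_out(plan=[[[0,-0.0005,0],[0,0,0],235],[[0,-0.0005,0],[0,0,0],235],[[0,0,0],[0,0,0],235],[[0,0,0],[0,0,0],235]])

```text
time_s: 9.28
tcp_pos: [0.5384, 0.113, 0.2078]
eef_rot: [179.9, 0.0, -171.0]
contact_force: [-1.7, 2.4, 5.5]
gripper_width: 0.0147
```

Call:
carry_out(plan=[[[0,0,0],[0,0,0],205],[[0,0,0],[0,0,0],190],[[0,0,0],[0,0,0],160],[[0,0,0],[0,0,0],130],[[0,0,0],[0,0,0],130],[[0,0,0],[0,0,0],130],[[0,0,-0.02],[0,0,0],130],[[0,0,-0.03],[0,0,0],130],[[0,0,-0.03],[0,0,0],130],[[0,0,-0.03],[0,0,0],130],[[0,0,0],[0,0,0],130],[[0,0,0],[0,0,0],130]])

```text
time_s: 10.28
tcp_pos: [0.5388, 0.1123, 0.3196]
eef_rot: [179.9, 0.2, -171.0]
contact_force: [-0.7, 0.6, -1.2]
gripper_width: 0.0429
```

```bash
python3 g.py
```

```text
patch moved [0.     0.0004 0.0004 0.    ] tcp -0.001268890771538824 [0.53900031 0.31710963 0.65420611] 10.4833
```

Call:
carry_out(plan=[[[0.0101,-0.0305,0],[0,0,0],130],[[0.0101,-0.0305,0],[0,0,0],130],[[0.0101,-0.0305,0],[0,0,0],130],[[0.0101,-0.0305,0],[0,0,0],130],[[0.0101,-0.0305,0],[0,0,0],130],[[0.0101,-0.0305,0],[0,0,0],130],[[0.0101,-0.0305,0],[0,0,0],130],[[0.0101,-0.0305,0],[0,0,0],130],[[0.0101,-0.0305,0],[0,0,0],130],[[0.0101,-0.0305,0],[0,0,0],130],[[0,0,0],[0,0,0],130],[[0,0,0],[0,0,0],130]])

```text
time_s: 11.48
tcp_pos: [0.4855, -0.2064, 0.3164]
eef_rot: [180.0, -0.1, -171.2]
contact_force: [-0.2, 0.2, 0.2]
gripper_width: 0.0434
```

```bash
python3 - <<'E'
from h import *
p,q,s=pose(); print(p,s['eef_rot'],s['time_s'])
P=[0.4865,-0.205,0]
print("offset to knob, tool",q.inv().apply(np.array(P)-[p[0],p[1],0]))
w=r.capture("wrist");a=r.capture("side");b=r.capture("scene")
cw=cal("wrist")
for n,c,im,roi in(("wrist",cw,w,(100,100,540,479)),("side",cal("side"),a,(340,190,400,250)),("scene",cal("scene"),b,(240,220,290,280))):
    print(n,[(x[0],x[1],x[2]) for x in blobs(im,"red",roi)],"pred top/grip",proj(c,[[.4865,-.205,.121],[.4865,-.205,.104]]).round(1).tolist())
f=lambda im,x,y:cv2.resize(im[y:y+90,x:x+120],(400,300),interpolation=3)
cv2.imwrite("pics/v5.png",np.vstack([np.hstack([f(a,320,160),f(b,210,190)]),np.hstack([cv2.resize(w,(400,300)),0*f(a,0,0)])])[:,:,::-1])
E
```

```text
[ 0.48547772 -0.20635327  0.31636823] [ 1.79969096e+02 -1.35412692e-01 -1.71228034e+02] 11.4833
offset to knob, tool [-1.21669925e-03  1.18154365e-03 -2.23825189e-06]
wrist [(np.int32(1512), [318.0, 271.9], [301, 244, 35, 55])] pred top/grip [[316.3, 279.9], [316.2, 269.8]]
side [(np.int32(120), [374.1, 221.6], [371, 212, 7, 20])] pred top/grip [[374.4, 213.3], [374.0, 219.1]]
scene [(np.int32(55), [261.9, 249.8], [259, 244, 6, 15])] pred top/grip [[261.1, 245.0], [261.7, 249.3]]
```

View pics/v5.png

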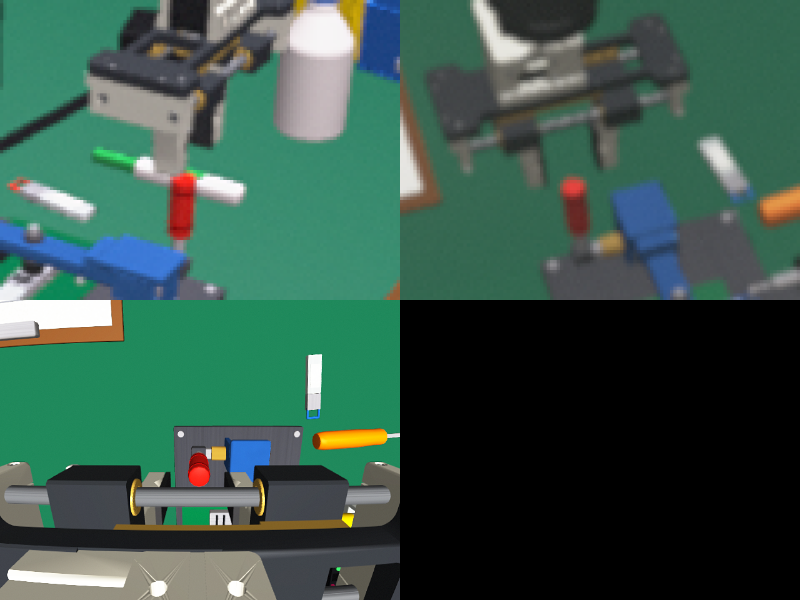

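The red knob sits between the fingers in the wrist view ((318,272) full frame) and all three views agree to about 1 mm. I lower and grip.

Call:
carry_out(plan=[[[-0.001,0.001,0.02],[0,0,0],130],[[0,0,0.02],[0,0,0],130],[[0,0,0.008],[0,0,0],130],[[0,0,0],[0,0,0],130],[[0,0,0],[0,0,0],150],[[0,0,0],[0,0,0],165],[[0,0,0],[0,0,0],180],[[0,0,0],[0,0,0],195],[[0,0,0],[0,0,0],215],[[0,0,0],[0,0,0],225],[[0,0,0],[0,0,0],225],[[0,0,0],[0,0,0],225]], grip_force=40)

```text
time_s: 12.63
tcp_pos: [0.4873, -0.2042, 0.2704]
eef_rot: [-179.9, 0.1, -171.0]
contact_force: [-0.1, -5.3, 4.3]
gripper_width: 0.0191
```

Call:
carry_out(plan=[[[0,-0.002,0],[0,0,0],225],[[0,-0.002,0],[0,0,0],225],[[0,-0.002,0],[0,0,0],225],[[0,-0.002,0],[0,0,0],225],[[0,-0.002,0],[0,0,0],225],[[0,-0.002,0],[0,0,0],225],[[0,-0.001,0],[0,0,0],225],[[0,0,0],[0,0,0],225],[[0,0,0],[0,0,0],225],[[0,0,0],[0,0,0],225]])

```text
time_s: 13.47
tcp_pos: [0.4891, -0.2156, 0.2702]
eef_rot: [179.9, 0.1, -171.1]
contact_force: [-1.8, 8.3, 8.7]
gripper_width: 0.0192
```

```bash
python3 - <<'E'
from h import *
p,q,s=pose(); print(p,q.inv().apply(p-[0.4873,-0.2042,0.2704]),q.inv().apply(s['contact_force']),s['moment'],s['gripper_width'])
b=r.capture("side"); c=cal("side")
print([(x[0],x[1],x[2]) for x in blobs(b,"red",(340,190,400,250))])
# tool-frame steps for a lift by 36 deg about the hinge (axis rig y through z=.055)
th=np.radians(9); Q=R.from_euler('z',9,degrees=True)
rig0=np.array([.5772,-.1341,0]); H=rig0+Q.apply([.1,0,.055])
ax=Q.apply([0,1,0])
v=q.inv().apply(p-H); print("tcp from hinge, tool axes",v, "axis in tool",q.inv().apply(ax))
for a in(1.,2.,3.):
    for sg in(1,-1):
        T=R.from_rotvec(ax*np.radians(a)*sg); print(a*sg,"shift",q.inv().apply(T.apply(p-H)+H-p).round(5))
E
```

```text
[ 0.4891461  -0.21559048  0.27018634] [-5.15865024e-05 -1.15393181e-02  1.95586068e-04] [ 0.50228034  8.52919104 -8.70941675] [ 3.09468804  0.58815116 -0.02218271] 0.019231918440556082
[(np.int32(52), [377.3, 221.8], [373, 210, 8, 20])]
tcp from hinge, tool axes [ 0.19941307 -0.06655247 -0.21551819] axis in tool [8.94435433e-04 9.99998366e-01 1.57077594e-03]
1.0 shift [-3.79e-03  1.00e-05 -3.45e-03]
-1.0 shift [ 3.73e-03 -1.00e-05  3.51e-03]
2.0 shift [-7.64e-03  2.00e-05 -6.83e-03]
-2.0 shift [ 7.40e-03 -2.00e-05  7.09e-03]
3.0 shift [-1.155e-02  3.000e-05 -1.014e-02]
-3.0 shift [ 1.100e-02 -3.000e-05  1.073e-02]
```

Call:
carry_out(plan=[[[-0.0038,0,-0.00345],[0,1,0],225],[[-0.0038,0,-0.00345],[0,1,0],225],[[-0.0038,0,-0.00345],[0,1,0],225],[[-0.0038,0,-0.00345],[0,1,0],225],[[0,0,0],[0,0,0],225],[[0,0,0],[0,0,0],225]])

```text
time_s: 14.02
tcp_pos: [0.5041, -0.2127, 0.2818]
eef_rot: [179.8, -4.1, -171.1]
contact_force: [-0.0, 8.2, -1.5]
gripper_width: 0.0192
```

```bash
cat > l.py <<'E'
from h import *
p,q,s=pose(); Q=R.from_euler('z',9,degrees=True); H=np.array([.5772,-.1341,0])+Q.apply([.1,0,.055])
d=Q.inv().apply(p-H); d0=Q.inv().apply([.48915-H[0],-.2156-H[1],.27018-H[2]])
ang=np.degrees(np.arctan2(d[2],-d[0])-np.arctan2(d0[2],-d0[0])); 
qt=q*R.from_euler('xyz',[180,0,-171],degrees=True).inv()
print("t",s['time_s'],"tcp swing deg",ang,"radius err",np.hypot(d[0],d[2])-np.hypot(d0[0],d0[2]),"dy",d[1]-d0[1],"tool turn",qt.as_rotvec(degrees=True),"F rig",Q.inv().apply(s['contact_force']),"w",s['gripper_width'])
b=r.capture("side");e=r.capture("scene")
print([(x[0],x[1],x[2]) for x in blobs(b,"red",(300,100,440,250),15)],[(x[0],x[1],x[2]) for x in blobs(e,"red",(230,160,320,280),15)])
f=lambda im,x,y:cv2.resize(im[y:y+150,x:x+200],(400,300),interpolation=3)
import sys
if len(sys.argv)>1: cv2.imwrite(sys.argv[1],np.hstack([f(b,250,120),f(e,200,170)])[:,:,::-1])
E
python3 l.py pics/v6.png
```

```text
t 14.0167 tcp swing deg 3.7390052889077134 radius err -0.0011974491263514464 dy 0.0005770976553914064 tool turn [-0.44603706  4.04533576 -0.07451435] F rig [ 1.24702837  8.12763106 -1.50097253] w 0.01921449292208779
[(np.int32(67), [376.7, 216.9], [372, 206, 8, 20])] [(np.int32(55), [258.5, 247.3], [255, 243, 8, 13])]
```

View pics/v6.png

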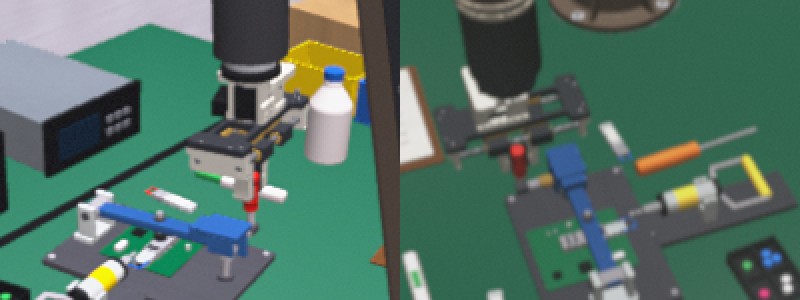

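The head has left the ball: in the side crop, bare stud shows under it at (225,262). Forces are low, so I keep lifting.

Call:
carry_out(plan=[[[-0.0076,0,-0.0068],[0,2,0],225],[[-0.0076,0,-0.0068],[0,2,0],225],[[-0.0076,0,-0.0068],[0,2,0],225],[[-0.0076,0,-0.0068],[0,2,0],225],[[-0.0076,0,-0.0068],[0,2,0],225],[[-0.0076,0,-0.0068],[0,2,0],225],[[-0.0076,0,-0.0068],[0,2,0],225],[[-0.0076,0,-0.0068],[0,2,0],225],[[0,0,0],[0,0,0],225],[[0,0,0],[0,0,0],225]])

```text
time_s: 14.95
tcp_pos: [0.573, -0.2016, 0.3229]
eef_rot: [179.7, -20.2, -171.0]
contact_force: [-3.0, 7.9, -0.6]
gripper_width: 0.0195
```

```bash
python3 l.py
```

```text
t 14.95 tcp swing deg 19.68423664450906 radius err -0.002117121131861577 dy 0.0007344638650516461 tool turn [-2.91510311 19.98985269 -0.03349878] F rig [-1.72034268  8.22560542 -0.615126  ] w 0.01953683766156414
[(np.int32(82), [370.4, 196.7], [367, 185, 8, 21])] []
```

Tracking well; another 18°.

Call:
carry_out(plan=[[[-0.0077,0,-0.007],[0,2,0],225],[[-0.0077,0,-0.007],[0,2,0],225],[[-0.0077,0,-0.007],[0,2,0],225],[[-0.0077,0,-0.007],[0,2,0],225],[[-0.0077,0,-0.007],[0,2,0],225],[[-0.0077,0,-0.007],[0,2,0],225],[[-0.0077,0,-0.007],[0,2,0],225],[[-0.0077,0,-0.007],[0,2,0],225],[[-0.0077,0,-0.007],[0,2,0],225],[[0,0,0],[0,0,0],225],[[0,0,0],[0,0,0],225],[[0,0,0],[0,0,0],225]])

```text
time_s: 16.05
tcp_pos: [0.6619, -0.1877, 0.3463]
eef_rot: [179.7, -38.2, -170.9]
contact_force: [-4.1, 6.9, 2.0]
gripper_width: 0.019
```

```bash
python3 l.py pics/v7.png; python3 g.py
```

```text
t 16.05 tcp swing deg 38.021825627549184 radius err -0.0012664706968608663 dy 0.000561672937295879 tool turn [-5.74577437e+00  3.78125603e+01  1.64270617e-02] F rig [-2.95242808  7.41855472  2.0284599 ] w 0.01899718965365272
[(np.int32(105), [357.1, 174.6], [351, 164, 13, 20])] []
patch moved [0.     0.     0.0004 0.0004] tcp -0.31582946473200046 [3.18514346 7.32375254 0.34265919] 16.35
```

View pics/v7.png

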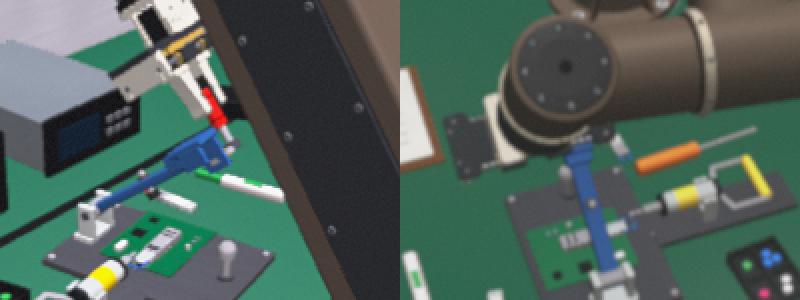

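The arm is up in the side crop (head near (200,150), bare stud at (227,255)) with the knob still in the fingers, and nothing else has moved. I let it settle and hand in.

Call:
carry_out(plan=[[[0,0,0],[0,0,0],225],[[0,0,0],[0,0,0],225],[[0,0,0],[0,0,0],225],[[0,0,0],[0,0,0],225],[[0,0,0],[0,0,0],225],[[0,0,0],[0,0,0],225]])

```text
time_s: 16.85
tcp_pos: [0.6618, -0.1876, 0.3464]
eef_rot: [179.7, -38.2, -170.9]
contact_force: [-3.9, 6.1, 1.2]
gripper_width: 0.019
```

```bash
python3 l.py; python3 -c "
from plant import r
print(r.close_job())"
```

```text
t 16.85 tcp swing deg 38.00619876414623 radius err -0.0010864690898175766 dy 0.0006031067913608301 tool turn [-5.73042136e+00  3.77542443e+01  1.62242886e-02] F rig [-2.87791326  6.60697789  1.19915643] w 0.018978652714363265
[(np.int32(108), [357.1, 174.5], [351, 163, 13, 21])] []
the job is handed in; nothing more can be done
None
```

The proof-pull is done, and the clamp is open and still held up by the gripper. I handed the job in at about 17 s of the 54 s allowed.

- **Gauge pull:** I drew the gauge to about 29.4 mm by camera and 29.3 mm by arm position, with the red band visible at the barrel's rim. I held it there for more than a second, then eased it home in about 1.5 s. The camera showed it back home to within 0.4 mm, both after I let go and again at the end.
- **Clamp:** I pulled the latch about 11.5 mm and lifted the arm about 38°, so the head is about 12 cm above the ball. The last reading was steady: knob still gripped at 19 mm opening, about 7 N of contact force. Nothing else on the bench looked moved in the last pictures.
- **Disagreement:** the force reading at the red band wandered between about 8.4 and 10.9 N (it should be near 10 N), so I relied on distance and the camera instead.
- **Not checked directly:** I worked out the head height from the arm's swing and did not measure it. In the last frames the scene camera could not see the knob, so only the side camera confirmed it.

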